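# Key and seat the keeper plate of the label roll holder

### The job

A fresh roll of labels is on the roll holder, but the round keeper plate above it still stands high, with the notch in its rim turned away from the upright key pin. With the closed fingertips, push against one of the plate's raised ribs to turn the plate round until its notch stands over the pin, then press down on its hub until the plate is fully home with the pin in the notch. Turn and press only: do not lift the plate, and leave everything else on the bench where it is.

Things in the scene. Friction and masses are not known exactly. Their poses are not given: they have to be found in the camera images.
- stand: The label roll holder, fixed: a grey base 150 x 200 x 12 mm with a white label roll (62 mm across) on its upright 12 mm spindle and two guide rollers (21 mm across, 74 mm high). Origin: underside of the base, on the spindle axis, z up. The base reaches from x -75 to +75 and y -75 to +125 mm; the guide rollers stand at x -34 and +34, y +108 mm, the key pin on the -x side.
- pin (a point): Top of the key pin: a fixed upright steel post of 16 mm diameter with a shoulder 74 mm above the bench, and above it a round-ended tip of 10 mm diameter, 10 mm high. This is its highest point, 84 mm above the bench, 57 mm from the spindle axis. The post stands partly under the plate's rim; about 5 mm of it shows outside the rim from above.
- keeper: The keeper plate, a loose pale grey plastic disc of 120 mm diameter, 6 mm thick, about 130 g, with two 16 mm round windows, three ribs and a hub that turns freely on the spindle (0.7 mm play). Origin: centre of its underside, z up; the notch lies on its -x side, rib_1 on its +x side. Turned right, its axes are parallel to the stand's. At the start its underside is 2 mm above the pin.
- notch (a point): Middle of the one U-shaped notch in the keeper plate's rim, on the upper face, 57 mm from the hub's axis. It is 13 mm wide, 10 mm deep, open to the rim, right through the plate. The plate can go down only with this point over the pin (turned right to about 0.026 rad). At the start it is 0.7 rad to half a turn away from the pin, on either side.
- hub_top (a point): Centre of the flat top of the keeper plate's hub, on the spindle axis: the place to press. The hub is 31 to 34 mm across and rises 24 mm above the plate's upper face (its top is 30 mm above the underside). At the start the hub top is 116 mm above the bench; fully home, 12 mm lower, it is at 104 mm.
- sleeve (a joint): How far the sleeve under the plate has been pressed down the spindle, m: 0 at the start, 0.012 fully home. The plate sits on this sleeve (36 mm across); its snug rubber ring takes about 7 N to push down and stays at whatever height it is left, so the plate neither drops by itself nor comes up again.
- rib_1 (a point): Top of the rib opposite the notch, on its middle line, 42 mm from the axis. Three like ribs run straight outward from the hub to 53 mm from the axis, 6 mm thick, 15.5 mm above the plate's upper face, 120 degrees apart; between them the plate is flat. Push the side of any rib, about 42 mm out, to turn the plate (under 2 N; it turns either way without end and stays where it is left).
- rib_2 (a point): The same on the rib that lies 120 degrees counter-clockwise of rib_1, seen from above (60 degrees clockwise of the notch).
- rib_3 (a point): The same on the rib that lies 120 degrees clockwise of rib_1, seen from above (60 degrees counter-clockwise of the notch).
- spare_roll: Bystander: a second roll of labels, 62 mm across, 50 mm high, upright beside the holder, on the far side. Origin: centre of its underside.
- marker: Bystander: a felt marker, 135 mm long, 20 mm high, lying beside the holder, on the robot's right. Origin: underside, mid-length.
- box_cutter: Bystander: a box cutter, 166 mm long, 20 mm high, lying in front of the holder, on the robot's side. Origin: underside, mid-length.
- stapler: Bystander: a desk stapler, 135 mm long, 50 mm high, at the right of the bench. Origin: centre of its underside.
- tape_roll: Bystander: a big roll of brown packing tape, 116 mm across, 48 mm high, at the right of the bench. Origin: centre of its underside.
- tub_yellow_1: Bystander: a screw-lid tub, 66 mm across, 70 mm high, at the right, behind. Origin: centre of its underside.
Things that resemble listed ones, but are neither listed nor needed, are in the scene too. What is shaped like the keeper but blue or purple is not meant. Of the things that look like the stand, take the one that is farthest to the robot's left at the start.

How it is judged:
At the end, for the whole second after the job is handed in: The middle of the notch is within 3.5 mm of the key pin's axis, seen from above, and the keeper plate is down to within 1.5 mm of fully home (hub top lower than 105.5 mm above the bench, sleeve pressed down over 10.5 of its 12 mm), level to 2 degrees and at rest (horizontal distance between notch and pin below 0.0035 m and height (world z) of hub_top below 0.1055 m and value of joint sleeve above 0.0105 m and angle between keeper's own z axis and vertical below 0.035 rad and linear speed of keeper below 0.01 m/s and angular speed of keeper below 0.1 rad/s); the robot touches nothing.
It fails at once if the keeper plate is lifted (its hub more than 8 mm above where it started) (height (world z) of hub_top above 0.124 m).
It fails at once if a bystander is shoved, lifted or knocked (moved more than 20 mm) (distance of any of spare_roll, marker, box_cutter, stapler, tape_roll, tub_yellow_1 from where it was at the start of the episode above 0.02 m).
It also fails if it takes over 45 s, if anything falls off the work surface, if the arm or the gripper's body presses on something with over 40 N, if the wrist force passes 120 N, or if a joint passes its speed limit or range.

### The arm

A 7-joint arm with a two-finger parallel gripper is mounted at the origin on the work surface; the furniture and walls round the work are solid. World frame = base frame: x ahead of the robot, y to its left, z up, the work surface at z = 0. Lengths are in m, angles in rad, forces in N, time in s.
With the tool pointing down it reaches from about 0.4 to 0.85 m from the base axis. Payload 10.4 kg.
Tool frame: the origin (TCP) lies at the very end of the fingers, on their centre line; the grasp point (between the pads) lies 19 mm behind it (manip.grip_point_offset is the distance from the TCP to the grasp point, in m); z points along the fingers, y is the line along which they close (so a half turn about z gives the same grasp; the last joint's range is limited). The gripper opens to 85 mm and grips with 20 to 120 N. Pads are 22 mm wide; open, the fingers measure 114 mm over their backs; the gripper's body (76 mm by 85 mm) begins 54 mm behind the grasp point. The pads swing forward as they close: fully open they stand 13 mm farther back than shut.
Start: joints at [-1.133, 0.332, -0.065, 1.46, 0.022, 1.35, -0.088], TCP at [0.278, 0.56, 0.231] pointing down, gripper open.
Joint ranges: [-2.6, 2.6], [-0.5, 2.12], [-1.47, 1.34], [0.16, 2.42], [-1.27, 4.41], [0.06, 2.06], [-2.6, 2.6]. Speed limits (rad/s): [2.22, 2.22, 2.79, 2.79, 3.14, 3.14, 3.14].

### API

Orientations are given as a unit quaternion [x, y, z, w].
In Python, from workcell import manip gives the robot as it stands. The module is installed in compiled form; this text tells all that it offers.
- The arm moves only by the shell command python3 -m inch 'ROWS' [OPENING] [FORCE]. ROWS is JSON, a list of rows, each a list of 2 entries, a list of its own where there are three numbers: the shift along the tool's x, y, z each as a share of 0.08 m, from -1 to 1, then the turn, a rotation vector about the tool's x, y, z each as a share of 45 degrees, from -1 to 1. A call has exactly 10 rows; each row is the pose to reach, as a shift and turn from the pose commanded when the call began, along the tool's axes at that moment; what a row does not reach only later rows make up. A row lasts 1/10 s, in which the tool goes at most 50 mm and 8.59 degrees, less where a joint would pass 70% of its speed; a pose out of reach is approached as far as the arm can. A call with a number of a shift or a turn outside -1 to 1 is refused whole. A call with a gripper value outside its range is refused whole. OPENING is the opening, from 0 (shut) to 1 (fully open), set as the call begins (- or left out, the last holds). The fingers move at their own pace and stop on an object; FORCE is the grip in N (left out, the last holds). Time passes only in rows, so rows that repeat a pose let the fingers close, or fill a call up. It gives the time, the measured TCP pose, the force, the opening and the grip force at its end, in the units of the state.
- manip.get_obs(): the state, without advancing time (a new reading comes with each control period).
- manip.camera(name): name is "scene" or "top"; returns the picture (400x640x3 uint8, red, green, blue); there is no depth.
- manip.camera_params(name): a dict with "fov_y" (degrees; the focal length in pixels is half the picture's height over the tangent of half this angle, whatever the lens; pixels are square), "cx", "cy" (the principal point, pixels), "camera_from_world" (4x4, takes a point from world to camera coordinates). Camera axes: x right, y up, looking along -z (the intrinsics and any distortion apply to the point x, -y, -z); pixel columns grow to the right and rows downward; lengths in m; the calibration is good to about 2 mm. A picture is of the moment at which its call begins. camera_params takes no time and is no camera call.
- manip.hand_in(): hands the job in; it is judged then, once.
The state is a dict: "clock": time; "joint_pos": joint angles; "joint_velocities": joint speeds; "tau": joint torques, N m; "position": TCP position; "ee_rot": TCP orientation; "ft_force": force on the tool from outside, world axes, zero at the start; "torque": the same for the moment, N m; "grip_width": opening from 0.0 (shut) to 1.0 (fully open); "grasp_force": force on a finger pad.
Only numpy, scipy, OpenCV 4.12 (cv2) and the standard library are available. Lean on these libraries where they do the work, as an engineer would, in place of code of your own. Each camera call takes 0.05 s, during which the arm holds its last target. There are 200 camera calls.

## Working session

There is one attempt and no reset: what is moved stays moved. The work goes in short steps, Python scripts to look and compute and a shell command to move; the robot and the scene stay as the last step left them, time stands still between calls to the robot, and variables do not carry over. Pictures are saved under pics/ and viewed, at most 10 in all, crops included, and the job is handed in when it is done.

```bash
mkdir -p pics; python3 - <<'E'
from workcell import manip
import cv2,numpy as np
for n in("scene","top"):
    cv2.imwrite(f"pics/{n}0.png",manip.camera(n)[:,:,::-1]); p=manip.camera_params(n); print(n,p)
o=manip.get_obs();print(o["position"],o["ee_rot"],o["clock"])
E
```

```text
scene {'fov_y': 50.46700092422741, 'cx': 321.54953347707374, 'cy': 192.31080647590179, 'camera_from_world': array([[ 0.71255567, -0.70140091, -0.01735445, -0.44826408],
       [ 0.51816576,  0.50940759,  0.6870285 , -0.19856636],
       [-0.47304193, -0.49853853,  0.7264232 , -1.15216324],
       [ 0.        ,  0.        ,  0.        ,  1.        ]])}
top {'fov_y': 51.07402213079424, 'cx': 318.57406448263134, 'cy': 199.734010017704, 'camera_from_world': array([[-0.00558704, -0.99982351, -0.01793706, -0.14268976],
       [ 0.98609303, -0.00848798,  0.16597739, -0.46327696],
       [-0.16610034, -0.01676029,  0.98596641, -1.21082483],
       [ 0.        ,  0.        ,  0.        ,  1.        ]])}
[0.27776502 0.55951439 0.23060874] [ 2.28345323e-01  9.73580005e-01 -6.12297804e-04 -1.11786996e-04] 0.1
```

View pics/scene0.png

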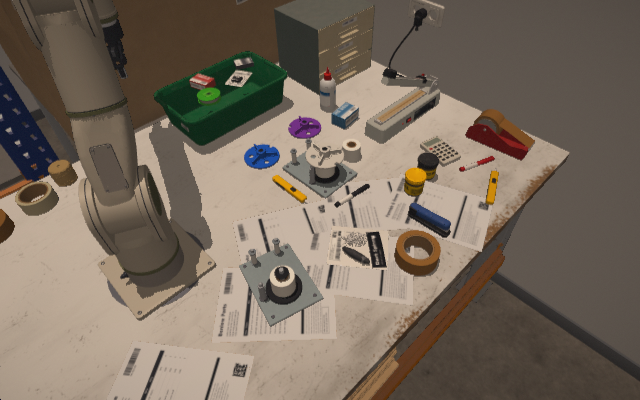

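View pics/top0.png

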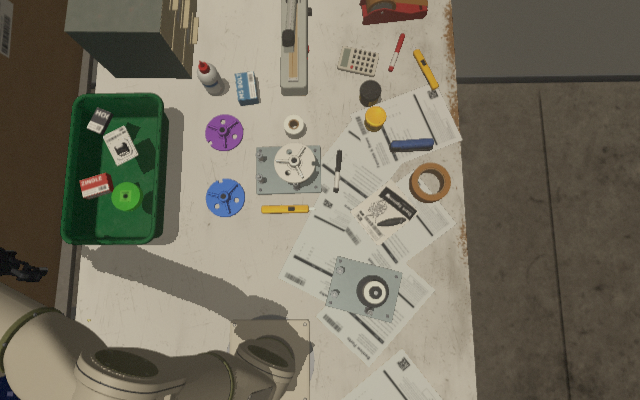

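Two holders are visible in the top picture. The one at (290,168) carries the pale grey keeper, and the bare one is at (365,288). The first is farther to the robot's left (smaller column) and fits the description. The blue (225,198) and purple (224,132) plates are decoys.

```bash
cat > h.py <<'E'
from workcell import manip
import numpy as np,cv2
def K(n):
    p=manip.camera_params(n); f=200/np.tan(np.radians(p["fov_y"]/2)); return p,f
def proj(n,P):
    p,f=K(n); c=(p["camera_from_world"]@np.append(P,1))[:3]; return np.array([p["cx"]+f*c[0]/-c[2],p["cy"]-f*c[1]/-c[2]])
def unproj(n,uv,z):
    p,f=K(n); T=p["camera_from_world"]; R=T[:3,:3]; o=-R.T@T[:3,3]
    d=R.T@np.array([(uv[0]-p["cx"])/f,-(uv[1]-p["cy"])/f,-1]); return o+d*(z-o[2])/d[2]
E
python3 - <<'E'
import cv2,numpy as np
a=cv2.imread("pics/top0.png")[132:207,245:335]; b=cv2.imread("pics/scene0.png")[132:207,275:365]
cv2.imwrite("pics/crop0.png",np.vstack([cv2.resize(x,None,fx=7,fy=7,interpolation=cv2.INTER_CUBIC)[:,:] for x in (a,)]))
cv2.imwrite("pics/crop1.png",cv2.resize(b,None,fx=7,fy=7,interpolation=cv2.INTER_CUBIC))
E
```

```text
(no output)
```

View pics/crop0.png

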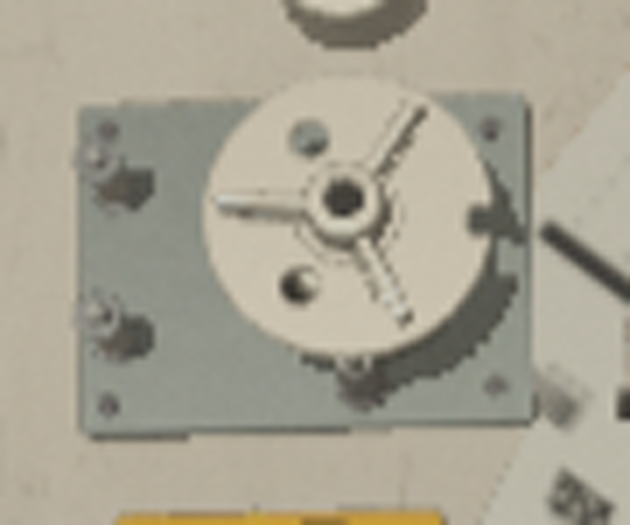

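View pics/crop1.png

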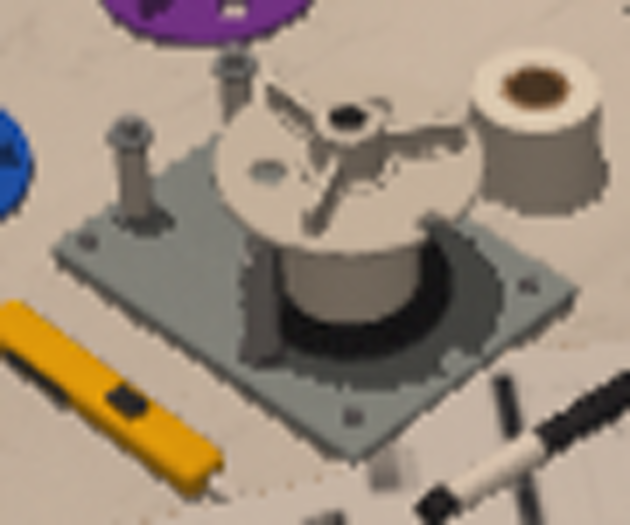

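The crops confirm it: this is the pale grey keeper. In the top picture the hub is at about (294.3,160.3), the notch at (313.9,163.4) and the pin at (295.7,183.7). The notch has to turn about 90° clockwise seen from above.

```bash
python3 - <<'E'
from h import *
np.set_printoptions(precision=4,suppress=True)
t=lambda c:(245-.43+c[0]/7,132-.43+c[1]/7)
s=lambda c:(275-.43+c[0]/7,132-.43+c[1]/7)
hub=unproj("top",t((344,199)),.116);print("hub top",hub,"scene",unproj("scene",s((348,117)),.116))
C=[unproj("top",t(c),.012)[:2] for c in((80,105),(530,97),(530,424),(83,432))]
C=np.array(C);print(C)
S=np.array([[75,125],[75,-75],[-75,-75],[-75,125]])/1000
from scipy.spatial.transform import Rotation as R
def rigid(A,B):
    a,b=A-A.mean(0),B-B.mean(0);H=a.T@b;th=np.arctan2(H[0,1]-H[1,0],H[0,0]+H[1,1]);M=np.array([[np.cos(th),-np.sin(th)],[np.sin(th),np.cos(th)]]);return th,B.mean(0)-M@A.mean(0),M
th,o,M=rigid(S,C);print("stand",th,o,np.linalg.norm(C-(S@M.T+o),axis=1))
print("scene corners",[unproj("scene",s(c),.012)[:2] for c in((55,252),(575,293),(352,460))], "pred",(S@M.T+o)[[3,1,2]])
print("pin",o+M@[-.057,0], "edge seen",unproj("top",t((355,362)),.078))
n=unproj("top",t((480,221)),.092);print("notch",n,np.linalg.norm(n[:2]-o))
for nm,c in(("1?",(222,203)),("far",(420,110)),("near",(405,318))):
    r=unproj("top",t(c),.1075);print(nm,r,np.linalg.norm(r[:2]-hub[:2]),np.degrees(np.arctan2(*(r[:2]-hub[:2])[::-1]))) 
for nm,c in(("spare",(355,-10)),("blade",(120,520))): print(nm,unproj("top",t(c),.05 if nm=="spare" else .02))
o=manip.get_obs();print(R.from_quat(o["ee_rot"]).as_matrix())
print("tcp seen")
E
```

```text
hub top [ 0.5641 -0.0773  0.116 ] scene [ 0.5663 -0.0786  0.116 ]
[[ 0.6363  0.0487]
 [ 0.6378 -0.1518]
 [ 0.49   -0.1509]
 [ 0.4882  0.0445]]
stand 0.009261799790145962 [ 0.5633 -0.0774] [0.0009 0.0012 0.0024 0.0026]
scene corners [array([0.4866, 0.038 ]), array([ 0.6365, -0.1543]), array([ 0.4907, -0.1553])] pred [[ 0.4872  0.0469]
 [ 0.639  -0.1517]
 [ 0.489  -0.1531]]
pin [ 0.5063 -0.0779] edge seen [ 0.5045 -0.0792  0.078 ]
notch [ 0.5605 -0.1318  0.092 ] 0.0544805934139027
1? [ 0.5652 -0.0267  0.1075] 0.050615057965450815 88.73920287631815
far [ 0.6037 -0.1078  0.1075] 0.049956097806754175 -37.519393230203136
near [ 0.5163 -0.1017  0.1075] 0.05358008453438789 -152.99173203403657
spare [ 0.6753 -0.0766  0.05  ]
blade [0.4479 0.0264 0.02  ]
[[-0.8957  0.4446 -0.0005]
 [ 0.4446  0.8957 -0.0011]
 [-0.0001 -0.0012 -1.    ]]
tcp seen
```

```bash
python3 -m inch '[[[-0.5,-0.4,0],[0,0,0]],[[-1,-0.83,0],[0,0,0]],[[-1,-0.83,0],[0,0,0]],[[-1,-0.83,0],[0,0,0]],[[-1,-0.83,0],[0,0,0]],[[-1,-0.83,0],[0,0,0]],[[-1,-0.83,0],[0,0,0]],[[-1,-0.83,0],[0,0,0]],[[-1,-0.83,0],[0,0,0]],[[-1,-0.83,0],[0,0,0]]]' 0 40
python3 -m inch '[[[-0.5,-0.4,0],[0,0,0]],[[-1,-0.83,0],[0,0,0]],[[-1,-0.83,0],[0,0,0]],[[-1,-0.83,0],[0,0,0]],[[-1,-0.83,0],[0,0,0]],[[-1,-0.83,0],[0,0,0]],[[-1,-0.83,0],[0,0,0]],[[-1,-0.83,0],[0,0,0]],[[-1,-0.83,0],[0,0,0]],[[-1,-0.83,0],[0,0,0]]]'
python3 -m inch '[[[-0.5,-0.4,0],[0,0,0]],[[-1,-0.83,0],[0,0,0]],[[-1,-0.83,0],[0,0,0]],[[-1,-0.83,0],[0,0,0]],[[-1,-0.83,0],[0,0,0]],[[-1,-0.83,0],[0,0,0]],[[-1,-0.83,0],[0,0,0]],[[-1,-0.83,0],[0,0,0]],[[-1,-0.83,0],[0,0,0]],[[-1,-0.83,0],[0,0,0]]]'
```

```text
clock: 1.1
position: [0.3199, 0.4649, 0.2313]
ee_rot: [0.228, 0.974, -0.0, -0.0]
ft_force: [-0.6, 0.0, -0.1]
grip_width: -0.001
grasp_force: 0.0
clock: 2.1
position: [0.3621, 0.3699, 0.2313]
ee_rot: [0.228, 0.974, -0.0, -0.0]
ft_force: [0.6, -0.6, 0.9]
grip_width: 0.004
grasp_force: 0.0
clock: 3.1
position: [0.4042, 0.2748, 0.2313]
ee_rot: [0.228, 0.974, 0.0, -0.0]
ft_force: [-0.3, 1.1, 0.8]
grip_width: 0.0
grasp_force: 0.0
```

```bash
python3 -m inch '[[[-0.5,-0.4,0],[0,0,0]],[[-1,-0.83,0],[0,0,0]],[[-1,-0.83,0],[0,0,0]],[[-1,-0.83,0],[0,0,0]],[[-1,-0.83,0],[0,0,0]],[[-1,-0.83,0],[0,0,0]],[[-1,-0.83,0],[0,0,0]],[[-1,-0.83,0],[0,0,0]],[[-1,-0.83,0],[0,0,0]],[[-1,-0.83,0],[0,0,0]]]'
python3 -m inch '[[[-0.5,-0.4,0],[0,0,0]],[[-1,-0.83,0],[0,0,0]],[[-1,-0.83,0],[0,0,0]],[[-1,-0.83,0],[0,0,0]],[[-1,-0.83,0],[0,0,0]],[[-1,-0.83,0],[0,0,0]],[[-1,-0.83,0],[0,0,0]],[[-1,-0.83,0],[0,0,0]],[[-1,-0.83,0],[0,0,0]],[[-1,-0.83,0],[0,0,0]]]'
python3 -m inch '[[[-0.5,-0.4,0.1],[0,0,-0.1]],[[-1,-0.83,0.2],[0,0,-0.3]],[[-1,-0.83,0.4],[0,0,-0.54]],[[-1,-0.83,0.5],[0,0,-0.54]],[[-1,-0.83,0.5],[0,0,-0.54]],[[-1,-0.83,0.5],[0,0,-0.54]],[[-1,-0.83,0.5],[0,0,-0.54]],[[-1,-0.83,0.5],[0,0,-0.54]],[[-1,-0.83,0.5],[0,0,-0.54]],[[-1,-0.83,0.5],[0,0,-0.54]]]'
python3 - <<'E'
from h import *
from scipy.spatial.transform import Rotation as R
o=manip.get_obs();print(o["position"],R.from_quat(o["ee_rot"]).as_matrix().round(4),o["joint_pos"],o["clock"])
E
```

```text
clock: 4.1
position: [0.4464, 0.1798, 0.2313]
ee_rot: [0.228, 0.974, 0.0, -0.0]
ft_force: [-0.0, 0.3, 0.1]
grip_width: 0.003
grasp_force: 0.0
clock: 5.1
position: [0.4885, 0.0847, 0.2313]
ee_rot: [0.228, 0.974, 0.0, 0.0]
ft_force: [-0.3, 0.7, 0.2]
grip_width: -0.0
grasp_force: 0.0
clock: 6.1
position: [0.5308, -0.0103, 0.1915]
ee_rot: [0.018, 1.0, 0.0, 0.0]
ft_force: [-0.3, 0.1, 0.1]
grip_width: 0.001
grasp_force: 0.0
[ 0.53077357 -0.01029001  0.19153958] [[-9.993e-01  3.670e-02  4.000e-04]
 [ 3.670e-02  9.993e-01  2.000e-04]
 [-4.000e-04  2.000e-04 -1.000e+00]] [-0.43931657  0.14957579  0.41125589  1.7852813  -0.06368674  1.21926989
  1.52381911] 6.1
```

```bash
python3 -m inch '[[[-0.14,-0.3,0.1],[0,0,0]],[[-0.14,-0.3,0.3],[0,0,0]],[[-0.14,-0.3,0.5],[0,0,0]],[[-0.14,-0.3,0.7],[0,0,0]],[[-0.14,-0.3,0.9],[0,0,0]],[[-0.14,-0.3,1],[0,0,0]],[[-0.14,-0.3,1],[0,0,0]],[[-0.14,-0.3,1],[0,0,0]],[[-0.14,-0.3,1],[0,0,0]],[[-0.14,-0.3,1],[0,0,0]]]'
cat >> h.py <<'E'
from scipy.spatial.transform import Rotation as R
def arc(hub,phis,d,r=.042):
    "rows (shares) for rib angles phis (deg), tool x kept at phi+90, measured from the present pose"
    o=manip.get_obs();M=R.from_quat(o["ee_rot"]).as_matrix();p=o["position"];yaw=np.degrees(np.arctan2(M[1,0],M[0,0]))
    for f,dd in zip(phis,np.broadcast_to(d,len(phis))):
        a=np.radians(f);P=np.array(hub)+r*np.array([np.cos(a),np.sin(a)])+dd*np.array([-np.sin(a),np.cos(a)])
        s=M.T@np.append(P-p[:2],0)/.08; w=((yaw-(f+90)+180)%360-180)/45
        print(f, s.round(2)[:2],round(w,2))
E
python3 - <<'E'
from h import *
cv2.imwrite("pics/s1.png",cv2.resize(manip.camera("scene")[102:227,255:395,::-1],None,fx=4.5,fy=4.5,interpolation=cv2.INTER_CUBIC))
print(manip.get_obs()["position"])
E
```

```text
clock: 7.1
position: [0.5415, -0.0348, 0.112]
ee_rot: [0.018, 1.0, 0.0, 0.001]
ft_force: [-0.4, -0.1, 0.5]
grip_width: -0.002
grasp_force: 0.0
[ 0.54136379 -0.03479747  0.11189538]
```

View pics/s1.png

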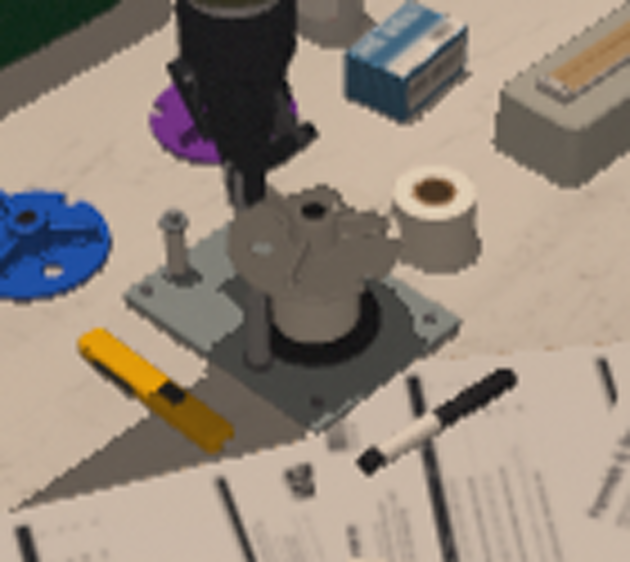

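The fingertips at (243,198) hang over the plate just on the robot's side of rib_1, as intended. Next I descend beside the rib.

```bash
python3 -m inch '[[[0,0,0.05],[0,0,0]],[[0,0,0.1],[0,0,0]],[[0,0,0.14],[0,0,0]],[[0,0,0.18],[0,0,0]],[[0,0,0.18],[0,0,0]],[[-0.04,0,0.18],[0,0,0]],[[-0.08,0,0.18],[0,0,0]],[[-0.11,0,0.18],[0,0,0]],[[-0.13,0,0.18],[0,0,0]],[[-0.13,0,0.18],[0,0,0]]]'
python3 - <<'E'
from h import *
print(manip.get_obs()["ft_force"])
arc((.564,-.0775),[88,83,79,74,70,65,61,56,51,47],.014)
E
```

```text
clock: 8.15
position: [0.5516, -0.0352, 0.0969]
ee_rot: [0.018, 1.0, -0.0, 0.0]
ft_force: [-0.3, -0.4, 0.1]
grip_width: -0.004
grasp_force: 0.0
[-0.31683004 -0.42786601  0.10058065]
88 [0. 0.] -0.0
83 [-0.04  0.02] 0.11
79 [-0.08  0.02] 0.2
74 [-0.13  0.03] 0.31
70 [-0.17  0.03] 0.4
65 [-0.22  0.03] 0.51
61 [-0.26  0.03] 0.6
56 [-0.3   0.02] 0.71
51 [-0.35  0.  ] 0.82
47 [-0.39 -0.01] 0.91
```

```bash
python3 -m inch '[[[-0.04,0.02,0],[0,0,0.11]],[[-0.08,0.02,0],[0,0,0.2]],[[-0.13,0.03,0],[0,0,0.31]],[[-0.17,0.03,0],[0,0,0.4]],[[-0.22,0.03,0],[0,0,0.51]],[[-0.26,0.03,0],[0,0,0.6]],[[-0.3,0.02,0],[0,0,0.71]],[[-0.35,0,0],[0,0,0.82]],[[-0.39,-0.01,0],[0,0,0.91]],[[-0.39,-0.01,0],[0,0,0.91]]]'
python3 - <<'E'
from h import *
print(manip.get_obs()["ft_force"])
arc((.564,-.0775),[43,38,34,29,25,20,16,12,9,9],.014)
E
```

```text
clock: 9.15
position: [0.5827, -0.0372, 0.0968]
ee_rot: [0.367, 0.93, -0.0, 0.0]
ft_force: [0.1, -0.5, -0.4]
grip_width: -0.0
grasp_force: 0.0
[ 0.05164492 -0.47297752 -0.38111088]
43 [-0.03  0.01] 0.09
38 [-0.08  0.02] 0.2
34 [-0.12  0.02] 0.29
29 [-0.17  0.03] 0.4
25 [-0.21  0.03] 0.49
20 [-0.25  0.02] 0.6
16 [-0.29  0.01] 0.69
12 [-0.33  0.  ] 0.78
9 [-0.36 -0.01] 0.84
9 [-0.36 -0.01] 0.84
```

```bash
python3 -m inch '[[[-0.03,0.01,0],[0,0,0.09]],[[-0.08,0.02,0],[0,0,0.2]],[[-0.12,0.02,0],[0,0,0.29]],[[-0.17,0.03,0],[0,0,0.4]],[[-0.21,0.03,0],[0,0,0.49]],[[-0.25,0.02,0],[0,0,0.6]],[[-0.29,0.01,0],[0,0,0.69]],[[-0.33,0,0],[0,0,0.78]],[[-0.36,-0.01,0],[0,0,0.84]],[[-0.36,-0.01,0],[0,0,0.84]]]'
python3 - <<'E'
from h import *
print(manip.get_obs()["ft_force"])
arc((.564,-.0775),[6,3,2,1.5,1,.5,0,-.5,-1],.014)
T=manip.camera("top");S=manip.camera("scene")
cv2.imwrite("pics/t2raw.png",T[:,:,::-1]);cv2.imwrite("pics/s2raw.png",S[:,:,::-1])
f=lambda x:cv2.resize(x[:,:,::-1],None,fx=7,fy=7,interpolation=cv2.INTER_CUBIC)
cv2.imwrite("pics/c2.png",np.hstack([f(T[135:215,265:322]),f(S[135:215,295:350])]))
E
```

```text
clock: 10.15
position: [0.6029, -0.0576, 0.0968]
ee_rot: [0.648, 0.762, -0.0, -0.0]
ft_force: [0.6, 0.5, -0.3]
grip_width: -0.003
grasp_force: 0.0
[ 0.60810986  0.49911651 -0.30354456]
6 [-0.02  0.01] 0.07
3 [-0.05  0.02] 0.14
2 [-0.06  0.02] 0.16
1.5 [-0.06  0.02] 0.17
1 [-0.07  0.02] 0.18
0.5 [-0.07  0.03] 0.19
0 [-0.08  0.03] 0.2
-0.5 [-0.08  0.03] 0.22
-1 [-0.09  0.03] 0.23
```

View pics/c2.png

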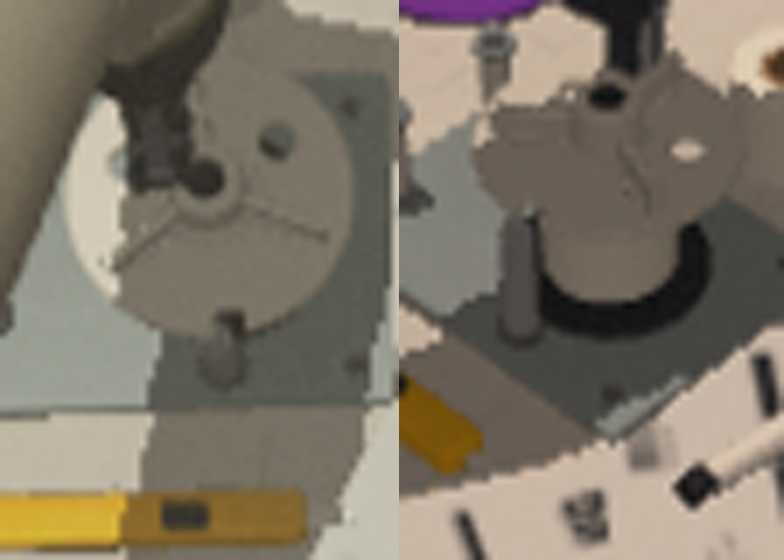

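The notch is at about (230,322) in the left crop and the pin at (222,352), so a small clockwise turn remains. I'll measure it.

```bash
python3 - <<'E'
from h import *
t=lambda c:(265-.43+c[0]/7,135-.43+c[1]/7)
h=unproj("top",t((206,179)),.116)
print("hub",h)
for n,c,z,e in(("notch",(231,321),.092,180),("rib3",(325,238),.1075,-120),("rib2",(112,268),.1075,120)):
    q=unproj("top",t(c),z);
    for H in (h[:2],np.array((.564,-.0775))): print(n,np.linalg.norm(q[:2]-H),(np.degrees(np.arctan2(*(q[:2]-H)[::-1]))-e+180)%360-180)
for a in(0,.0093): print("pin expect",[(np.array(proj("top",[.564-.057*np.cos(a),-.0775-.057*np.sin(a),.080]))-[265-.43,135-.43])*7])
E
```

```text
hub [ 0.56363245 -0.0781446   0.116     ]
notch 0.054468209063323156 9.170521535339844
notch 0.054936831626066836 9.773122689335764
rib3 0.05315520184433524 4.396360380366929
rib3 0.05389536327972899 4.340122064275647
rib2 0.05199944263279024 11.766811293638597
rib2 0.0517682680118533 12.545460274498112
pin expect [array([210.46189784, 334.07929692])]
pin expect [array([211.73908015, 334.06172963])]
```

```bash
python3 -m inch '[[[-0.02,0.01,0],[0,0,0.05]],[[-0.035,0.015,0],[0,0,0.1]],[[-0.05,0.02,0],[0,0,0.14]],[[-0.07,0.025,0],[0,0,0.18]],[[-0.07,0.025,0],[0,0,0.18]],[[-0.07,0.025,0],[0,0,0.18]],[[0.05,0.025,0],[0,0,0.18]],[[0.05,0.025,-0.3],[0,0,0.18]],[[0.05,0.025,-0.5],[0,0,0.18]],[[0.05,0.025,-0.5],[0,0,0.18]]]'
python3 - <<'E'
from h import *
o=manip.get_obs();M=R.from_quat(o["ee_rot"]).as_matrix();print(M.round(4).tolist(),np.degrees(np.arctan2(M[1,0],M[0,0]))-90)
print("to hub",(M.T@(np.array([.564,-.0778,.118])-o["position"])/.08).round(3))
T=manip.camera("top");S=manip.camera("scene")
cv2.imwrite("pics/t3raw.png",T[:,:,::-1])
f=lambda x:cv2.resize(x[:,:,::-1],None,fx=7,fy=7,interpolation=cv2.INTER_CUBIC)
cv2.imwrite("pics/c3.png",np.hstack([f(T[135:215,265:322]),f(S[135:215,295:350])]))
E
```

```text
clock: 11.25
position: [0.6058, -0.053, 0.1395]
ee_rot: [0.7, 0.714, 0.002, 0.001]
ft_force: [0.9, 0.1, 0.6]
grip_width: -0.0
grasp_force: 0.0
[[-0.0188, 0.9998, 0.0042], [0.9998, 0.0188, 0.0005], [0.0004, 0.0042, -1.0]] 1.078603362680667
to hub [-0.301 -0.53   0.266]
```

View pics/c3.png

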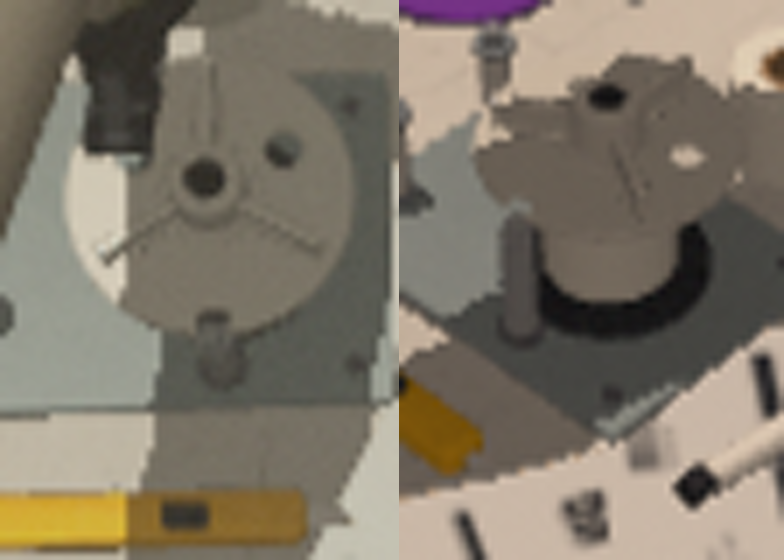

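The notch at (213,322) now surrounds the pin tip at (213,328). I move over the hub and press gently.

```bash
python3 -m inch '[[[-0.15,-0.25,0],[0,0,0]],[[-0.3,-0.53,0],[0,0,0]],[[-0.3,-0.53,0.1],[0,0,0]],[[-0.3,-0.53,0.2],[0,0,0]],[[-0.3,-0.53,0.25],[0,0,0]],[[-0.3,-0.53,0.28],[0,0,0]],[[-0.3,-0.53,0.3],[0,0,0]],[[-0.3,-0.53,0.32],[0,0,0]],[[-0.3,-0.53,0.34],[0,0,0]],[[-0.3,-0.53,0.34],[0,0,0]]]'
```

```text
clock: 12.35
position: [0.5627, -0.0772, 0.1094]
ee_rot: [0.7, 0.714, -0.0, -0.0]
ft_force: [-1.1, 1.5, 2.2]
grip_width: 0.003
grasp_force: 1.2
```

```bash
python3 -m inch '[[[0,0,0.02],[0,0,0]],[[0,0,0.04],[0,0,0]],[[0,0,0.06],[0,0,0]],[[0,0,0.07],[0,0,0]],[[0,0,0.08],[0,0,0]],[[0,0,0.09],[0,0,0]],[[0,0,0.09],[0,0,0]],[[0,0,0.09],[0,0,0]],[[0,0,0.09],[0,0,0]],[[0,0,0.09],[0,0,0]]]'
```

```text
clock: 13.35
position: [0.563, -0.0772, 0.104]
ee_rot: [0.7, 0.714, 0.001, -0.0]
ft_force: [-8.8, 3.5, 21.6]
grip_width: 0.002
grasp_force: 11.0
```

Force rose to 21.6 N at z = 0.104, so the plate is at the bottom stop. I back off and check.

```bash
python3 -m inch '[[[0,0,-0.05],[0,0,0]],[[0,0,-0.15],[0,0,0]],[[0,0,-0.4],[0,0,0]],[[0,0,-0.7],[0,0,0]],[[0,0.3,-1],[0,0,0]],[[0,0.8,-1],[0,0,0]],[[0,1,-1],[0,0,0]],[[0,1,-1],[0,0,0]],[[0,1,-1],[0,0,0]],[[0,1,-1],[0,0,0]]]'
python3 - <<'E'
from h import *
T=manip.camera("top");S=manip.camera("scene")
f=lambda x:cv2.resize(x[:,:,::-1],None,fx=7,fy=7,interpolation=cv2.INTER_CUBIC)
cv2.imwrite("pics/c4.png",np.hstack([f(T[135:215,265:322]),f(S[135:215,295:350])]))
for z in(.116,.104): print(z,(proj("scene",[.564,-.0778,z])-[294.57,134.57])*7)
E
```

```text
clock: 14.35
position: [0.6417, -0.0768, 0.1825]
ee_rot: [0.701, 0.713, -0.0, -0.0]
ft_force: [-0.3, -0.0, 0.1]
grip_width: -0.002
grasp_force: 0.0
0.116 [203.00770493  97.60426253]
0.104 [203.38734748 118.4251797 ]
```

View pics/c4.png

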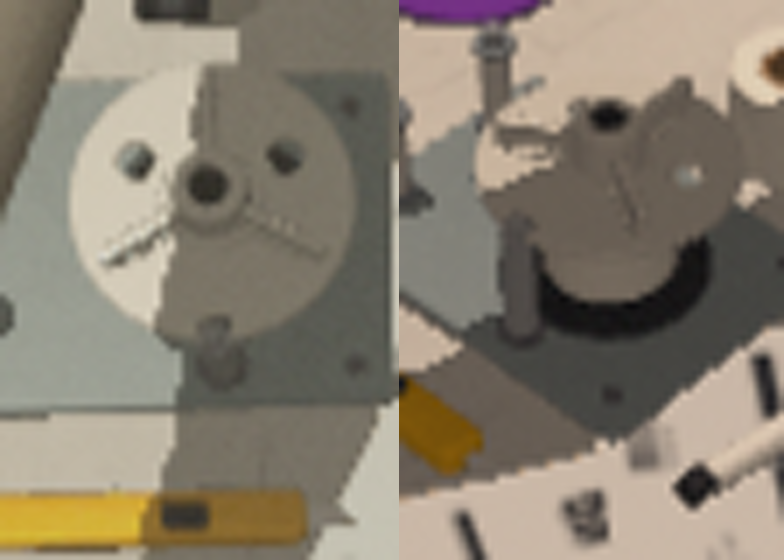

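The hub in the scene crop dropped from row 96 to 117, about the 21 px expected for 12 mm. The pin tip sits in the notch at (215,328), and the arm is clear.

```bash
python3 -c "
from workcell import manip
print(manip.hand_in())"
```

```text
the job is handed in; nothing more can be done
None
```

I turned the keeper plate until its notch stood over the key pin, pressed it fully home (12 mm down), backed the arm clear and handed the job in at about 14.5 s; the hand-in returned no verdict.

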